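# Clamp a ceramic jar in a ratchet vise

## Robot

A 6-joint arm with a two-finger parallel gripper is mounted at the origin on the work surface. World frame = base frame: x ahead of the robot, y to its left, z up, the work surface at z = 0. Lengths are in mm, angles in rad, forces in N, time in s.
With the tool pointing down it reaches from about 350 to 975 mm from the base axis. Payload 4.9 kg.
Tool frame: the origin (TCP) lies at the very end of the fingers, on their centre line; the grasp point (between the pads) lies ctrl.tcp_to_grasp behind it (ctrl.tcp_to_grasp is the distance from the TCP to the grasp point, in mm); z points along the fingers, y is the direction in which the jaws open and shut (so a half turn about z gives the same grasp; the last joint's range is limited). The gripper opens to 85 mm and grips with 20 to 120 N. Pads are 22 mm wide; open, the fingers measure 114 mm over their backs; the gripper's body (76 mm by 85 mm) begins 54 mm behind the grasp point. The pads swing forward as they close: fully open they stand 13 mm farther back than shut.
Start: joints at [1.138, 0.053, 1.613, -0, 1.476, -0.119], TCP at [192.912, 594.463, 231.304] pointing down, gripper open.
Joint ranges: [-3.01, 3.01], [-1.01, 2.22], [0.06, 2.58], [-1.02, 4.17], [0.09, 2.62], [-3.14, 3.14]. Speed limits (rad/s): [2.57, 2.57, 3.14, 3.14, 3.14, 3.14].

## Interface

Orientations are given as a unit quaternion [w, x, y, z].
In Python, from rig import sensors, cams, ctrl gives the robot as it stands. The module is installed in compiled form; this text tells all that it offers.
- The arm moves only by the tool step_arm, never from a script. Its argument "motion" is a list that holds one entry, the list of rows, each a list of 7 numbers: the turn, a rotation vector about the world's x, y, z in degrees, then the shift along the world's x, y, z in mm, then the closure, from -1 (fully open) to 1 (shut). A call has 1 to 5 rows; each row is the pose to reach, as a shift and turn from the pose commanded when the call began; what a row does not reach only later rows make up. A row lasts 1/10 s, in which the tool goes at most 50 mm and 8.59 degrees, less where a joint would pass 70% of its speed; a pose out of reach is approached as far as the arm can. A call with a gripper value outside its range is refused whole. The fingers move at their own pace and stop on an object; "grip_force" is the grip in N (left out, the last holds). Time passes only in rows, so rows that repeat a pose let the fingers close. It gives the time, the measured TCP pose, the force and the opening at its end, in the units of the state.
- sensors.state(): the state, without advancing time (a new reading comes with each control period).
- cams.get_image(name): name is "scene" or "side" or "wrist"; returns the picture (480x640x3 uint8, red, green, blue); there is no depth.
- cams.camera_params(name): a dict with "fx", "fy", "cx", "cy" (pixels), "R" (3x3) and "t" (3): a world point X has camera coordinates R X + t. Camera axes: x right, y down, z forward; pixel columns grow to the right and rows downward; lengths in mm; the calibration is good to about 2 mm. A picture is of the moment at which its call begins: read the wrist's pose just before it. camera_params takes no time and is no camera call; for the wrist camera it gives the pose at the moment of the call.
- ctrl.sign_off(): hands the job in, once; it reports no verdict.
The state is a dict: "time_s": time; "joint_pos": joint angles; "dq": joint speeds; "joint_torque": joint torques, N m; "eef_pos": TCP position; "tool_rot": TCP orientation; "force": force on the tool from outside, world axes, zero at the start; "wrist_torque": the same for the moment, N m; "finger_gap": finger opening in mm.
Only numpy, scipy, OpenCV 4.12 (cv2) and the standard library are available. Lean on these libraries where they do the work, as an engineer would, in place of code of your own. Each camera call takes 0.05 s, during which the arm holds its last target.

## Task

Stand the small lidded ceramic jar upright in the open restoration vise, between the V stop and the sliding jaw, and let go of it. Then turn the vise's ratchet knob clockwise, regripping as needed, until the jaw holds the jar against the stop and the ratchet slips and clicks; stop after the first or second click (a third is too many) and leave the jar clamped, with the knob released. Treat the jar gently, keep it upright and leave the bottle, the bowl and the tape where they are.

Things in the scene. Friction and masses are not known exactly. Their poses are not given: they have to be found in the camera images.
- vise: low grey bench vise, fixed. Origin: centre of its underside. Bed 110 (x) x 250 (y) x 14 mm high. At the -y end a V stop, then the open gap, the sliding jaw, and at the +y end the ratchet housing (70 x 56 mm, y = 57 to 113 mm, top at z = 50 mm) with the knob on top. Stop and jaw are 60 mm wide in x and reach to z = 41 mm.
- seat (a point): point on the vise's bed (x 0, y -44, z 14 mm in its frame) where the jar's underside can be stood, with 6 mm to the jaw as it starts and 6 to 24 mm to the stop. Axes as the vise's. The V stop (V open to +y) was left at an unreported setting: a jar pressed into it has its axis at x = 0 and somewhere from y = -68 to -50 mm. The stop stays put under load.
- jaw_face (a point): top centre of the sliding jaw's rubber face, 41 mm above the table; at the start at y = -13 mm in the vise's frame. The jaw travels to -y, 10 mm per radian of the knob turned clockwise seen from above, 34 mm at most; it does not run back by itself. Its face is sprung and yields 1 to 2 mm under the clamping load (about 13 N).
- jaw: the sliding jaw, a steel block with a flat rubber face towards the stop. Its origin is that of the vise at the start and moves with it along the vise's y.
- knob_grip (a point): grip point of the ratchet knob, on its vertical axis, x 0, y 75 mm in the vise's frame, 83 mm above the table. Black bar 42 mm long along this point's x, 14 mm thick along its y, 34 mm high (top 95 mm above the table), on a skirt 44 mm across. Clockwise from above closes the jaw. Running free it takes 0.1 to 0.2 N m; with the jaw clamped up to 0.3 N m, then the ratchet slips.
- pin (a joint): tell-tale pin, 8 mm across, in the knob's top: flush (0 m) at first, rises 0.001 m a click; its reading is too noisy to stop by. A click is 1/20 turn of the knob (0.31 rad), jaw clamped: the torque rises, drops suddenly by 0.15 N m or more, to none or even pushing on, then rises again. Let go, the knob settles at the nearest click, back if not half-way past (0.08 rad beyond the drop is safe).
- jar: lidded ceramic jar, pale celadon, 0.15 to 0.3 kg. Origin: centre of its underside, z up. Straight round body 50 mm across from z = 0 to 70 mm, then shoulder and lid with a small button, 96 mm high over all. Loose on the table at the start. Its x and y axes mean nothing.
- solvent: amber bottle, 52 mm across, 115 mm high; leave alone. Origin: centre of its underside.
- bowl: celadon bowl, 130 mm across, 50 mm high; leave alone. Origin: centre of its underside.
- tape: roll of paper tape, 90 mm across, 25 mm high; leave alone. Origin: centre of its underside.
Things that resemble listed ones, but are neither listed nor needed, are in the scene too. What is shaped like the jar but pink or turquoise is not meant.

How it is judged (in metres and radians):
On the way, in this order (a step that is already met when the one before it is completed fails the run):
1. the jar stands upright on the vise's bed between stop and jaw, let go, before the ratchet has slipped (distance between jar and seat below 0.03 m and angle between jar's own z axis and vertical below 0.1 rad and contact force between the fingers and jar below 0.1 N and value of joint pin below 0.0003 m), for 0.2 s.
2. the jaw clamps the jar and the ratchet has clicked (contact force between jaw and jar above 2 N and value of joint pin above 0.0004 m), for 0.1 s.
At the end, for the whole second after the job is handed in: The jar stands on the vise's bed (underside 10 to 20 mm above the table), upright within 0.1 rad, its axis within 6 mm of the vise's middle line, at rest, held by the jaw with more than 2 N; the ratchet has slipped by one or two clicks (pin raised 0.4 to 2.7 mm) (all of step 2 and value of joint pin below 0.0027 m and x of jar in the frame of vise between -0.006 and 0.006 m and z of jar in the frame of vise between 0.01 and 0.02 m and angle between jar's own z axis and vertical below 0.1 rad and linear speed of jar below 0.01 m/s); the robot touches nothing.
It fails at once if the ratchet is run on to a third click (pin above 2.7 mm) (value of joint pin above 0.0027 m).
It fails at once if the jar is tipped by more than 0.5 rad (angle between jar's own z axis and vertical above 0.5 rad).
It fails at once if the jar is pressed on the vise with more than 90 N (contact force between jar and vise above 90 N).
It fails at once if the bottle, the bowl or the tape is moved by more than 30 mm (distance of any of solvent, bowl, tape from where it was at the start of the episode above 0.03 m).
It also fails if it takes over 72 s, if anything falls off the work surface, if the arm or the gripper's body presses on something with over 40 N, if the wrist force passes 120 N, or if a joint passes its speed limit or range.

## Working session

There is one attempt and no reset: what is moved stays moved. The work goes in short steps, Python scripts to look and compute and a tool call to move; the robot and the scene stay as the last step left them, time stands still between calls to the robot, and variables do not carry over. Pictures are saved under pics/ and viewed, and the job is handed in when it is done.

Besides the shell and the picture viewer there is one more tool, called after ">>>" as name(argument=value, ...) on one line, values as JSON. step_arm: Moves the arm, as the interface text tells. Its arguments: {"type":"object","properties":{"motion":{"type":"array"},"grip_force":{"type":"number"}},"required":["motion"]}

```bash
mkdir -p pics
python3 - <<'E'
from rig import sensors,cams,ctrl
import cv2
print(sensors.state(), ctrl.tcp_to_grasp)
for n in ["scene","side","wrist"]:
    print(n,cams.camera_params(n))
    cv2.imwrite(f"pics/{n}0.png",cams.get_image(n)[:,:,::-1])
E
```

```text
{'time_s': 0.0, 'joint_pos': array([ 1.13798151e+00,  5.33510042e-02,  1.61427076e+00, -2.31455499e-05,
        1.47599972e+00, -1.18996953e-01]), 'dq': array([-0.00122507,  0.00077747, -0.00064184, -0.00036505, -0.00018927,
       -0.00044659]), 'joint_torque': array([ 4.78636084e-04, -3.93655729e+01, -3.70189083e+01, -1.59511819e-04,
        6.89987792e-03, -1.56585077e-05]), 'eef_pos': array([192.67740761, 593.91387572, 230.08052759]), 'tool_rot': array([-2.65262338e-04,  1.56264688e-01,  9.87714695e-01, -9.79189496e-04]), 'force': array([-0.11959088,  0.39477454,  0.31006816]), 'wrist_torque': array([-0.05050398,  0.0306496 ,  0.02323202]), 'finger_gap': 85.20977805644868} 18.700000000000003
scene {'fx': 510.74304423265835, 'fy': 510.74304423265835, 'cx': 309.3994578661574, 'cy': 240.89809686917994, 'R': array([[-0.20010532,  0.9797736 ,  0.00124391],
       [ 0.78689255,  0.16146816, -0.59559059],
       [-0.58374479, -0.11820202, -0.80328719]]), 't': array([  57.34535345, -423.62114974, 1430.4919554 ])}
side {'fx': 433.6331985418212, 'fy': 433.6331985418212, 'cx': 318.6115117699623, 'cy': 242.0791628853325, 'R': array([[ 0.96808827, -0.24986096,  0.01935493],
       [-0.10878461, -0.48854859, -0.8657287 ],
       [ 0.22576762,  0.83599628, -0.50013918]]), 't': array([-562.7879781 ,  172.15728812,  746.74027129])}
wrist {'fx': 332.55463849714766, 'fy': 332.55463849714766, 'cx': 313.0114048740302, 'cy': 235.88970575549916, 'R': array([[ 0.30888259,  0.95109757, -0.00222669],
       [ 0.89883919, -0.29114395,  0.32760236],
       [ 0.31093352, -0.1031921 , -0.94481307]]), 't': array([-624.23827284,  -42.68140033,  381.42315796])}
```

View pics/scene0.png

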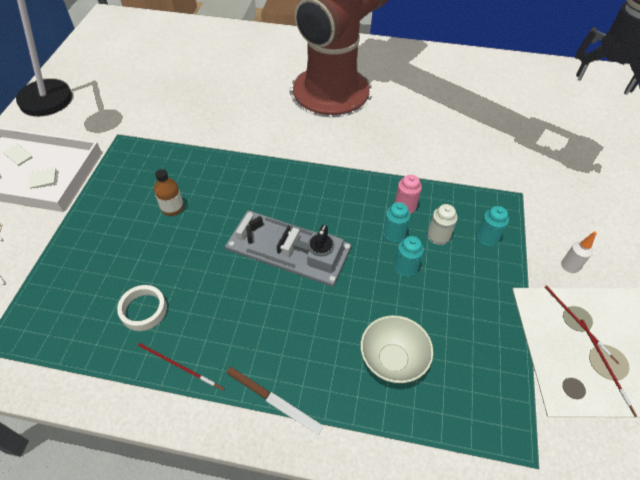

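View pics/side0.png

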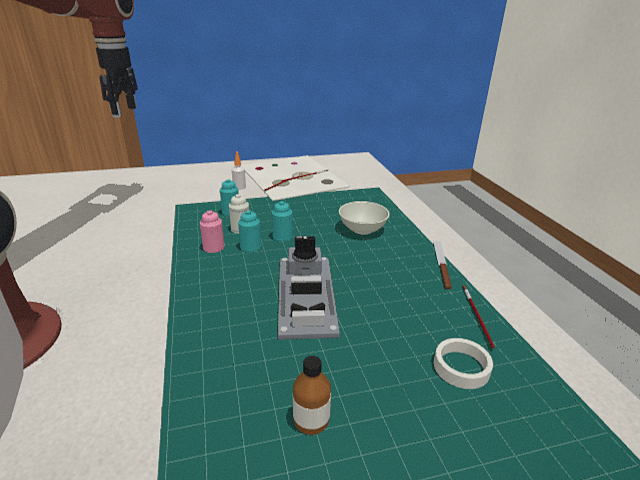

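View pics/wrist0.png

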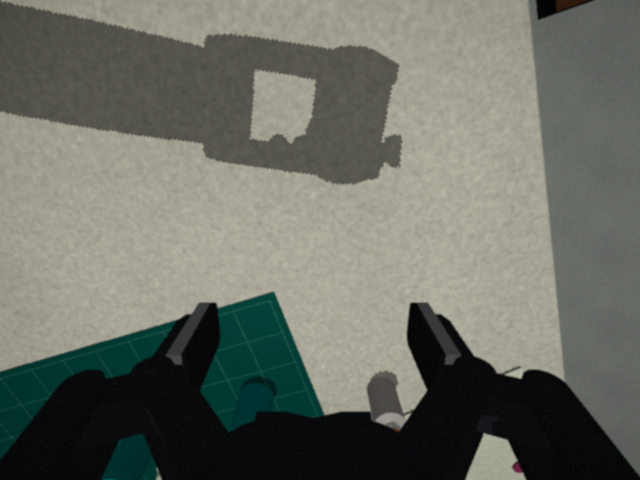

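The scene image shows jar-shaped things at (408,194) pink, (398,222), (410,256) and (495,225) turquoise, and (443,224) pale. Only the pale one fits "pale celadon". The vise is at about (290,246), its knob at (321,240). Next I'll enlarge both areas.

Run:
```python
import cv2,numpy as np
a=cv2.imread("pics/scene0.png");b=cv2.imread("pics/side0.png")
c1=cv2.resize(a[165:285,380:520],None,fx=5.6,fy=4.9,interpolation=cv2.INTER_CUBIC) if 0 else cv2.resize(a[165:285,380:520],None,fx=5,fy=5,interpolation=cv2.INTER_CUBIC)
cv2.imwrite("pics/c1.png",c1)
cv2.imwrite("pics/c2.png",cv2.resize(a[200:290,215:360],None,fx=5.5,fy=5.5,interpolation=cv2.INTER_CUBIC))
cv2.imwrite("pics/c3.png",cv2.resize(b[170:345,190:350],None,fx=3.4,fy=3.4,interpolation=cv2.INTER_CUBIC))
```

```text
(no output)
```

View pics/c1.png

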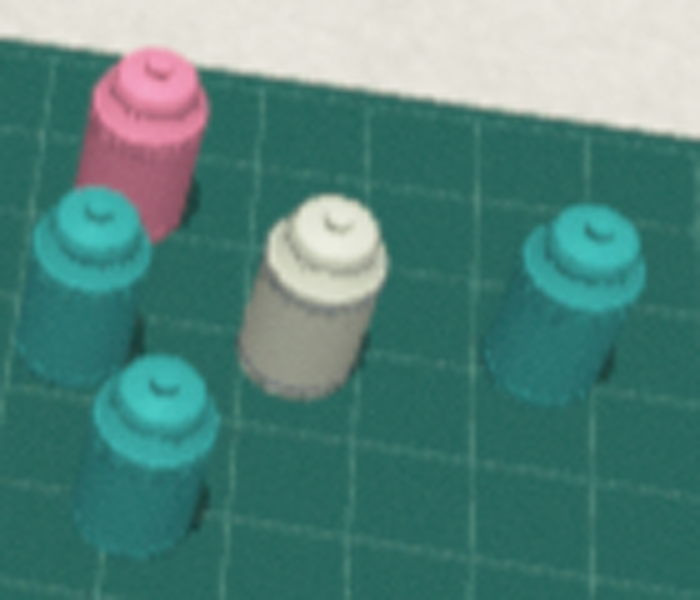

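View pics/c2.png

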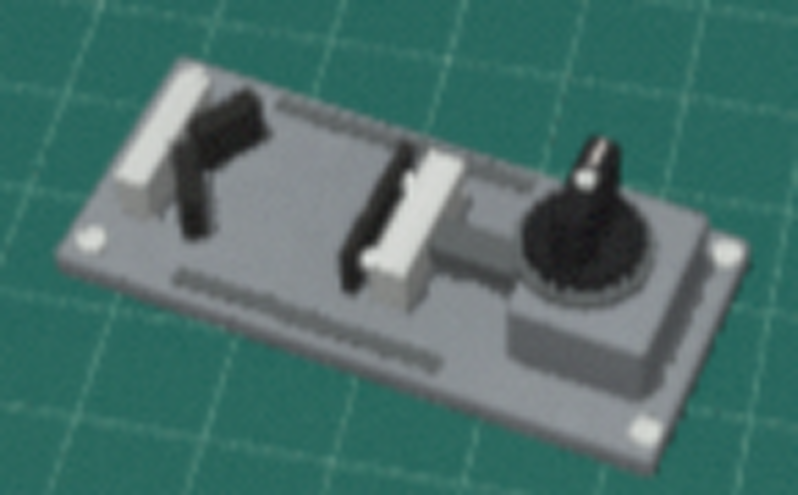

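View pics/c3.png

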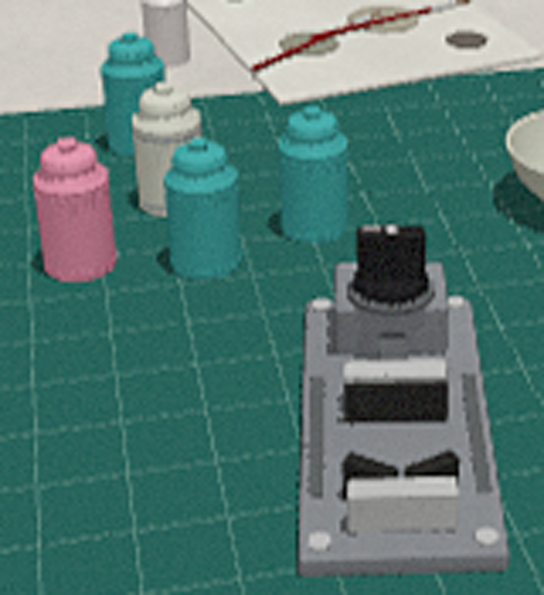

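```bash
cat > h.py <<'E'
import numpy as np
from rig import sensors,cams,ctrl
def proj(n,X,P=None):
    P=P or cams.camera_params(n); X=np.atleast_2d(X)
    c=X@np.array(P["R"]).T+P["t"]
    return np.c_[P["fx"]*c[:,0]/c[:,2]+P["cx"],P["fy"]*c[:,1]/c[:,2]+P["cy"]]
def back(n,uv,z,P=None):
    P=P or cams.camera_params(n); R=np.array(P["R"]); C=-R.T@P["t"]
    d=R.T@np.array([(uv[0]-P["cx"])/P["fx"],(uv[1]-P["cy"])/P["fy"],1])
    return C+d*(z-C[2])/d[2]
def vw(pose,X): # vise->world
    x,y,a=pose; X=np.atleast_2d(X); c,s=np.cos(a),np.sin(a)
    return np.c_[x+c*X[:,0]-s*X[:,1], y+s*X[:,0]+c*X[:,1], X[:,2]]
E
python3 - <<'E'
from h import *
from scipy.optimize import least_squares
print(back("scene",(448,209.4),96),back("side",(237.9,195.9),96))
# base edges: scene bottom front
sc=lambda u,v:(u/5.5+215,v/5.5+200); sd=lambda u,v:(u/3.4+190,v/3.4+170)
obs=[("scene",(55,-125,14),sc(60,257)),("scene",(-55,-125,14),sc(182,60)),("scene",(55,125,14),sc(655,460)),("scene",(-55,125,14),sc(748,245)),
("side",(-55,-125,14),sd(300,556)),("side",(55,-125,14),sd(507,553)),("side",(-55,125,14),sd(308,300)),("side",(55,125,14),sd(470,297))]
# corners sign check
for n,X,uv in obs: print(n,X,np.round(back(n,uv,14),1))
f=lambda p:np.concatenate([(proj(n,vw(p,[X]))[0]-uv) for n,X,uv in obs])
for a in(0,1.57,-1.57,3.1):
    r=least_squares(f,[600,-50,a],x_scale=[10,10,.1]);print(r.x,r.cost)
    if r.cost<100: p=r.x; print(np.round(r.fun,1)); print("seat",vw(p,[0,-44,14]),"knob",vw(p,[0,75,83]))
E
```

```text
[462.37091176 325.22576155  96.        ] [455.72246394 312.47105852  96.        ]
scene (55, -125, 14) [ 589.4 -119.9   14. ]
scene (-55, -125, 14) [ 483.8 -100.5   14. ]
scene (55, 125, 14) [633.9 122.   14. ]
scene (-55, 125, 14) [530.  140.6  14. ]
side (-55, -125, 14) [ 480.5 -107.    14. ]
side (55, -125, 14) [ 585.  -129.2   14. ]
side (-55, 125, 14) [528.  135.8  14. ]
side (55, 125, 14) [633.4 115.9  14. ]
[ 5.57824803e+02  8.37758039e+00 -1.91383230e-01] 9.881598662816964
[-2.  -0.9 -1.  -1.5 -0.8  0.6  0.6 -0.8 -0.5 -1.1  0.9 -1.9 -0.6 -1.3
  0.4 -1.2]
seat [[549.45525267 -34.81907027  14.        ]] knob [[572.09108181  82.00823493  83.        ]]
[ 5.57824803e+02  8.37757913e+00 -1.91383238e-01] 9.881598662815483
[-2.  -0.9 -1.  -1.5 -0.8  0.6  0.6 -0.8 -0.5 -1.1  0.9 -1.9 -0.6 -1.3
  0.4 -1.2]
seat [[549.45525217 -34.81907146  14.        ]] knob [[572.09108226  82.00823355  83.        ]]
[ 5.57824803e+02  8.37757990e+00 -1.91383246e-01] 9.881598662816245
[-2.  -0.9 -1.  -1.5 -0.8  0.6  0.6 -0.8 -0.5 -1.1  0.9 -1.9 -0.6 -1.3
  0.4 -1.2]
seat [[549.45525198 -34.81907062  14.        ]] knob [[572.09108299  82.00823421  83.        ]]
[ 5.57824803e+02  8.37757938e+00 -1.91383238e-01] 9.88159866281542
[-2.  -0.9 -1.  -1.5 -0.8  0.6  0.6 -0.8 -0.5 -1.1  0.9 -1.9 -0.6 -1.3
  0.4 -1.2]
seat [[549.45525222 -34.81907121  14.        ]] knob [[572.0910823  82.0082338  83.       ]]
```

Run:
```python
from h import *
for k,s,d in [("jar",(340,222),(163,88)),("pink",(158,70),(67,145)),("T1",(98,212),(200,148)),("T2",(165,388),(312,110)),("T3",(598,232),(129,40))]:
    s=(s[0]/5+380,s[1]/5+165); d=(d[0]/3.4+190,d[1]/3.4+170)
    print(k,back("scene",s,96).round(),back("side",d,96).round())
P=cams.camera_params("wrist");R=P["R"];print("camC",-R.T@P["t"], "fwd",R[2])
import cv2
a=cv2.imread("pics/scene0.png").astype(int)
```

```text
jar [462. 325.  96.] [456. 313.  96.]
pink [392. 245.  96.] [385. 233.  96.]
T1 [477. 228.  96.] [471. 210.  96.]
T2 [561. 262.  96.] [554. 253.  96.]
T3 [447. 429.  96.] [439. 409.  96.]
camC [112.60058723 620.68346064 373.11958502] fwd [ 0.31103653 -0.10296902 -0.9448035 ]
```

>>> step_arm(motion=[[[0, 0, -8.3, 27, -27, 0, -1], [0, 0, -16.6, 54, -55, 0, -1], [0, 0, -24.9, 81, -82, 0, -1], [0, 0, -33.2, 108, -110, 0, -1], [0, 0, -41.5, 135, -137, 0, -1]]])

```text
time_s: 0.65
eef_pos: [328.6, 456.1, 230.9]
tool_rot: [-0.0, 0.499, 0.867, -0.0]
force: [0.1, 0.2, -0.4]
finger_gap: 85.4
```

>>> step_arm(motion=[[[0, 0, -8.3, 26, -27, 0, -1], [0, 0, -16.6, 53, -55, 0, -1], [0, 0, -24.9, 80, -82, 0, -1], [0, 0, -33.2, 106, -110, 0, -1], [0, 0, -41.5, 132, -137, 0, -1]]])

```text
time_s: 1.15
eef_pos: [460.6, 319.1, 231.0]
tool_rot: [-0.0, 0.773, 0.634, -0.0]
force: [-0.4, 1.3, 0.6]
finger_gap: 85.3
```

>>> step_arm(motion=[[[0, 0, 0, 0, 0, -15, -1], [0, 0, 0, 0, 0, -31, -1], [0, 0, 0, 0, 0, -31, -1]]])

```text
time_s: 1.45
eef_pos: [457.4, 320.0, 196.0]
tool_rot: [-0.001, 0.771, 0.637, -0.003]
force: [-0.3, -0.6, -1.2]
finger_gap: 85.3
```

Run:
```python
from h import *
import cv2
s=sensors.state();print(s["time_s"],s["eef_pos"],s["tool_rot"],s["joint_pos"],s["force"])
P=cams.camera_params("wrist");print(P["R"],P["t"])
import pickle;pickle.dump((P,s),open("w1.pkl","wb"))
cv2.imwrite("pics/w1.png",cams.get_image("wrist")[:,:,::-1])
for z in(70,96): print(proj("wrist",[460,321,z],P))
```

```text
1.45 [457.40725345 319.96670738 196.02152011] [-0.00094121  0.77101488  0.63680723 -0.00342249] [ 4.76889551e-01 -7.73302825e-02  1.80125940e+00  3.93790145e-04
  1.42475196e+00  6.66916385e-01] [-0.29475285 -0.58441929 -1.22654132]
[[ 0.98191626 -0.18919571 -0.00674119]
 [-0.17621639 -0.92640983  0.33273504]
 [-0.06919714 -0.32553004 -0.94299626]] [-387.57700499  345.32095768  483.51537962]
[[316.44217856 224.26993839]]
[[316.54280997 234.36911821]]
```

View pics/w1.png

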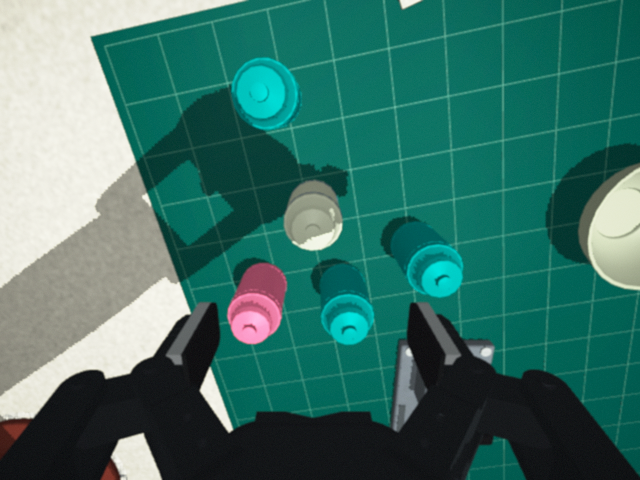

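Run:
```python
from h import *
import cv2,pickle
P,s=pickle.load(open("w1.pkl","rb"))
print(back("wrist",(314,229),96,P))
s=sensors.state();print(s["eef_pos"],s["time_s"])
a=cv2.imread("pics/w1.png")
cv2.imwrite("pics/c4.png",cv2.resize(a[160:270,260:370],None,fx=5,fy=5,interpolation=cv2.INTER_CUBIC))
```

```text
[458.89321895 325.6513698   96.        ]
[457.88728274 320.53907553 197.55039173] 1.5
```

View pics/c4.png

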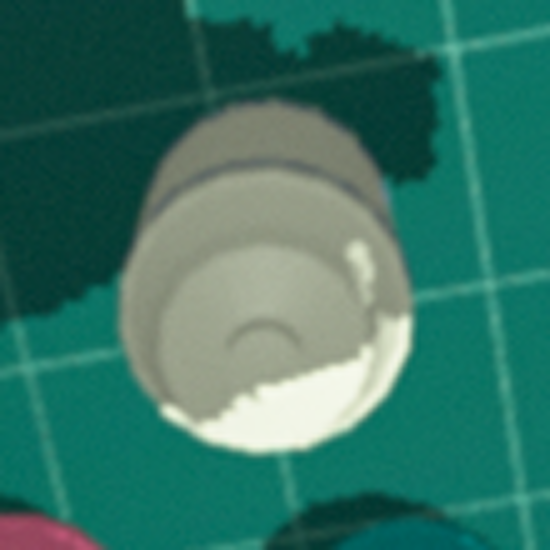

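Run:
```python
from h import *
import cv2,pickle
P,s=pickle.load(open("w1.pkl","rb"))
print(back("wrist",(313.2,221.8),70,P),back("wrist",(313,229),96,P),back("wrist",(313.5,180),0,P),back("wrist",(284,221.8),70,P),back("wrist",(342.4,221.8),70,P))
```

```text
[457.7195013 323.6557233  70.       ] [458.13927455 325.7949026   96.        ] [461.95552558 346.344328     0.        ] [433.51229301 328.2682179   70.        ] [481.89678652 319.04893031  70.        ]
```

>>> step_arm(motion=[[[0, 0, 0, 0, 2, -35, -1], [0, 0, 0, 0, 2.5, -70, -1], [0, 0, 0, 0, 2.5, -90, -1], [0, 0, 0, 0, 2.5, -100, -1], [0, 0, 0, 0, 2.5, -100, -1]]])

```text
time_s: 2.0
eef_pos: [458.6, 323.2, 99.0]
tool_rot: [-0.0, 0.771, 0.637, -0.001]
force: [0.3, -0.6, -0.5]
finger_gap: 85.6
```

Run:
```python
from h import *
import cv2
s=sensors.state();print(s["time_s"],s["eef_pos"],s["tool_rot"],s["joint_pos"],s["force"])
P=cams.camera_params("wrist")
cv2.imwrite("pics/w2.png",cams.get_image("wrist")[:,:,::-1])
s=sensors.state();print(s["time_s"],s["eef_pos"])
for z in(0,70,96): print(proj("wrist",[458.5,323,z],P))
```

```text
2.0 [458.57306653 323.24071917  99.01613309] [-3.08891963e-04  7.70972108e-01  6.36867464e-01 -1.32173489e-03] [4.81326901e-01 2.26054271e-02 1.87381092e+00 5.86207826e-05
 1.24789044e+00 6.71246389e-01] [ 0.33407905 -0.61203313 -0.49964458]
2.05 [459.65097241 323.61654294 100.63623024]
[[312.9522591  237.23960427]]
[[312.55676404 278.1179286 ]]
[[312.32958703 301.59891901]]
```

View pics/w2.png

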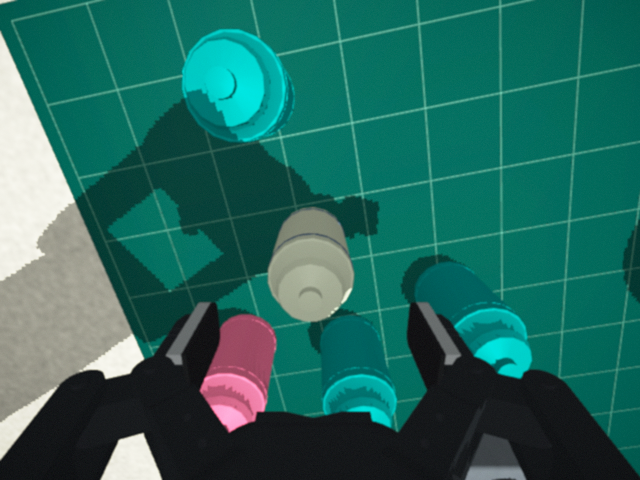

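>>> step_arm(motion=[[[0, 0, 0, -0.5, 1.5, -25, -1], [0, 0, 0, -0.5, 1.5, -45, -1], [0, 0, 0, -0.5, 1.5, -60, -1], [0, 0, 0, -0.5, 1.5, -66, -1], [0, 0, 0, -0.5, 1.5, -66, -1]]])

```text
time_s: 2.55
eef_pos: [459.4, 324.5, 34.3]
tool_rot: [-0.0, 0.771, 0.636, -0.0]
force: [0.2, -0.1, -1.0]
finger_gap: 85.3
```

>>> step_arm(motion=[[[0, 0, 0, 0, 0, 0, -0.4], [0, 0, 0, 0, 0, 0, -0.1], [0, 0, 0, 0, 0, 0, 0.1], [0, 0, 0, 0, 0, 0, 0.3], [0, 0, 0, 0, 0, 0, 0.5]]], grip_force=25)

```text
time_s: 3.05
eef_pos: [460.0, 325.0, 35.6]
tool_rot: [-0.0, 0.772, 0.636, 0.001]
force: [-2.1, -0.1, 5.8]
finger_gap: 49.6
```

Run:
```python
from h import *
import cv2
s=sensors.state();print(s["time_s"],s["eef_pos"],s["tool_rot"],s["finger_gap"],s["force"],s["wrist_torque"])
P=cams.camera_params("wrist")
cv2.imwrite("pics/w3.png",cams.get_image("wrist")[:,:,::-1])
cv2.imwrite("pics/s3.png",cv2.resize(cams.get_image("side")[130:290,170:340,::-1],None,fx=3.5,fy=3.5))
s=sensors.state();print(s["time_s"],s["eef_pos"])
for z in(70,96): print(proj("wrist",[458.5,325,z],P))
```

```text
3.05 [460.004707   324.95562017  35.60974177] [-3.51077861e-05  7.71529384e-01  6.36193249e-01  7.47371068e-04] 49.5566083175163 [-2.05410505 -0.08901525  5.82815839] [ 0.02590853  0.48610509 -0.00309821]
3.15 [459.98048392 324.9562265   35.58733884]
[[308.46489278 350.68277006]]
[[307.40537845 404.08430568]]
```

View pics/w3.png

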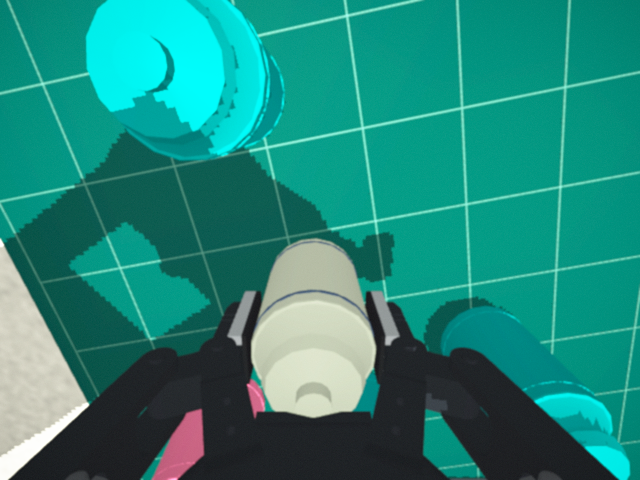

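View pics/s3.png

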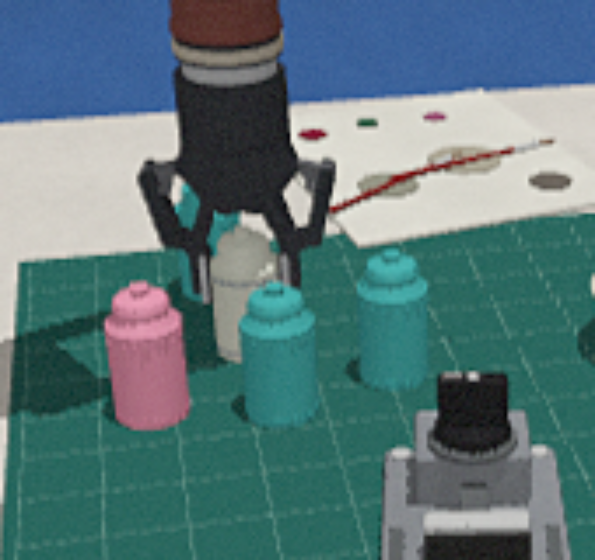

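Run:
```python
from h import *
import cv2,pickle
a=cv2.imread("pics/w3.png")
cv2.imwrite("pics/c5.png",cv2.resize(a[220:430,230:400],None,fx=2.8,fy=2.8,interpolation=cv2.INTER_CUBIC))
P=cams.camera_params("wrist");pickle.dump(P,open("w3.pkl","wb"))
```

```text
(no output)
```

View pics/c5.png

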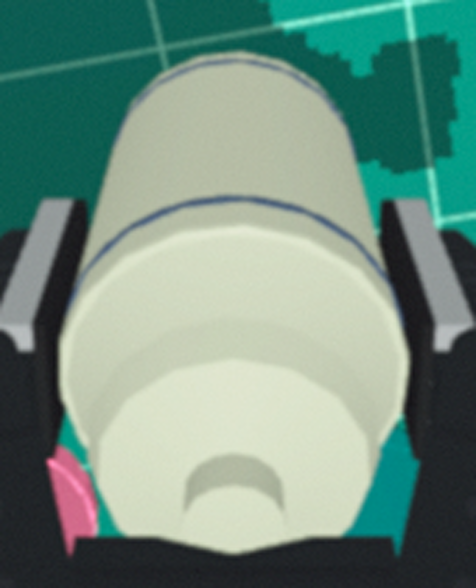

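Run:
```python
from h import *
import pickle
P=pickle.load(open("w3.pkl","rb"))
b=back("wrist",(314.6,238.6),0,P);m=back("wrist",(314.6,301),70,P);t=back("wrist",(314.5,220+505/2.8),96,P);t2=back("wrist",(314.5,220+487/2.8),96,P)
d=np.array([np.sin(.19),np.cos(.19),0])
print(b-25*d,m-25*d,t,t2)
```

```text
[460.55957494 321.27620964   0.        ] [460.32863723 321.72121651  70.        ] [461.00558244 326.05907913  96.        ] [461.49431977 328.59416816  96.        ]
```

>>> step_arm(motion=[[[0, 0, 0, 0, 0, 10, 0.5], [0, 0, 0, 0, 0, 35, 0.5], [0, 0, 0, 0, 0, 70, 0.5], [0, 0, 0, 0, 0, 100, 0.5], [0, 0, 0, 0, 0, 115, 0.5]]], grip_force=30)

```text
time_s: 3.65
eef_pos: [460.6, 325.0, 152.5]
tool_rot: [0.001, 0.772, 0.636, 0.002]
force: [0.1, -0.1, -3.1]
finger_gap: 49.1
```

>>> step_arm(motion=[[[0, 0, 0, 4, -15, 0, 0.5], [0, 0, 0, 12, -48, 0, 0.5], [0, 0, 0, 22, -88, 0, 0.5], [0, 0, 0, 32, -128, 0, 0.5], [0, 0, 0, 42, -168, 0, 0.5]]])

```text
time_s: 4.15
eef_pos: [500.1, 153.9, 146.7]
tool_rot: [-0.001, 0.771, 0.636, -0.002]
force: [0.2, -0.4, -2.5]
finger_gap: 49.0
```

>>> step_arm(motion=[[[0, 0, 0, 10, -40, 0, 0.5], [0, 0, 0, 20, -80, 0, 0.5], [0, 0, 0, 30, -120, 0, 0.5], [0, 0, 0, 40, -160, 0, 0.5], [0, 0, 0, 47, -185, 0, 0.5]]])

```text
time_s: 4.65
eef_pos: [547.0, -31.9, 146.8]
tool_rot: [-0.001, 0.772, 0.635, -0.002]
force: [0.2, 0.8, -1.3]
finger_gap: 49.0
```

>>> step_arm(motion=[[[0, 0, 0, 1, -7, -15, 0.5], [0, 0, 0, 1, -7, -30, 0.5], [0, 0, 0, 1, -7, -45, 0.5], [0, 0, 0, 1, -7, -50, 0.5], [0, 0, 0, 1, -7, -50, 0.5]]])

```text
time_s: 5.15
eef_pos: [547.8, -34.2, 97.0]
tool_rot: [-0.002, 0.771, 0.637, -0.001]
force: [-0.4, 0.0, -2.9]
finger_gap: 49.0
```

Run:
```python
from h import *
import cv2
s=sensors.state();print(s["time_s"],s["eef_pos"],s["tool_rot"],s["finger_gap"],s["force"],s["wrist_torque"])
a=cams.get_image("scene")[:,:,::-1];cv2.imwrite("pics/s4f.png",a)
cv2.imwrite("pics/s4.png",cv2.resize(a[150:290,215:360],None,fx=4.2,fy=4.2,interpolation=cv2.INTER_CUBIC))
b=cams.get_image("side")[:,:,::-1];cv2.imwrite("pics/d4f.png",b)
cv2.imwrite("pics/d4.png",cv2.resize(b[180:345,250:370],None,fx=3.6,fy=3.6,interpolation=cv2.INTER_CUBIC))
```

```text
5.15 [547.78710656 -34.21640604  96.97400551] [-0.00163268  0.77100554  0.63682513 -0.00124769] 49.00705094421788 [-0.35470325  0.03998151 -2.8879267 ] [-0.00416824  0.03567633 -0.03113693]
```

View pics/s4.png

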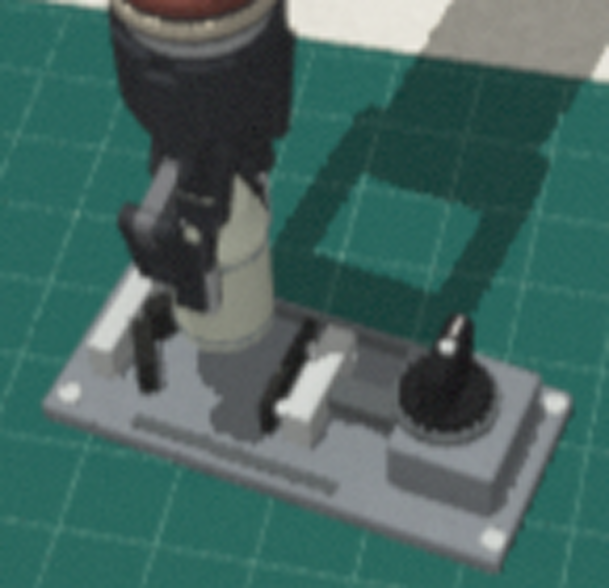

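View pics/d4.png

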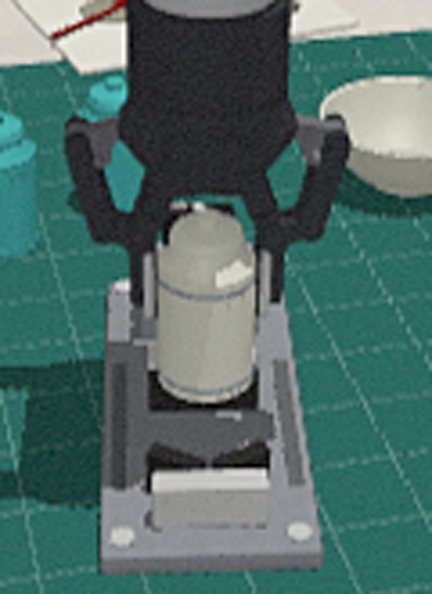

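Run:
```python
from h import *
s=sensors.state();print(s["time_s"],s["eef_pos"])
th=np.linspace(0,2*np.pi,181)
for jz in (62,64,66):
  c=np.c_[548+25*np.cos(th),-34.5+25*np.sin(th),0*th+jz]
  for n in("scene","side"):
    u=proj(n,c); print(jz,n,"L",u[:,0].min().round(1),"R",u[:,0].max().round(1),"bot",u[:,1].max().round(1))
print("obs scene L",173/4.2+215,"R",273/4.2+215,"bot",351/4.2+150)
print("obs side L",158/3.6+250,"R",252/3.6+250,"bot",404/3.6+180)
print("1mm moves: scene dy",proj("scene",[[548,-34,62],[558,-34,62],[548,-24,62]]),"side",proj("side",[[548,-34,62],[558,-34,62],[548,-24,62]]))
pose=(557.8,8.4,-.1914)
for n in("scene","side"): print(n,proj(n,vw(pose,[[-30,-13,41],[30,-13,41],[0,-13,41]])))
```

```text
5.25 [549.49346968 -34.78414561  99.37019259]
62 scene L 256.1 R 280.1 bot 233.7
62 side L 293.2 R 320.0 bot 290.6
64 scene L 256.0 R 280.1 bot 233.1
64 side L 293.2 R 320.0 bot 289.7
66 scene L 256.0 R 280.0 bot 232.5
66 side L 293.2 R 320.0 bot 288.8
obs scene L 256.1904761904762 R 280.0 bot 233.57142857142856
obs side L 293.8888888888889 R 320.0 bot 292.22222222222223
1mm moves: scene dy [[268.36621177 224.1962615 ]
 [267.1749178  227.89936485]
 [273.02536027 224.95305037]] side [[306.53846887 282.43546977]
 [311.73369983 281.74341609]
 [305.33934295 279.4382512 ]]
scene [[287.61144271 224.96517505]
 [275.8355445  245.96601486]
 [281.81405756 235.30408548]]
side [[291.32653508 282.46481819]
 [321.99927667 281.86197959]
 [306.69687727 282.16273122]]
```

>>> step_arm(motion=[[[0, 0, 0, 0.5, 1, -14, 0.5], [0, 0, 0, 0.5, 1, -28, 0.5], [0, 0, 0, 0.5, 1, -38, 0.5], [0, 0, 0, 0.5, 1, -44, 0.5], [0, 0, 0, 0.5, 1, -46, 0.5]]])

```text
time_s: 5.75
eef_pos: [549.0, -34.4, 51.8]
tool_rot: [-0.001, 0.772, 0.636, -0.001]
force: [0.0, -0.1, -2.0]
finger_gap: 49.1
```

>>> step_arm(motion=[[[0, 0, 0, 0, 0, 0, 0.5], [0, 0, 0, 0, 0, -1, 0.5], [0, 0, 0, 0, 0, -2, 0.5], [0, 0, 0, 0, 0, -2, 0.5]]])

```text
time_s: 6.15
eef_pos: [550.2, -34.6, 51.6]
tool_rot: [0.0, 0.772, 0.636, 0.0]
force: [-0.3, 0.2, -2.2]
finger_gap: 49.1
```

Run:
```python
from h import *
import cv2
s=sensors.state();print(s["time_s"],s["eef_pos"],s["tool_rot"],s["finger_gap"],s["force"],s["wrist_torque"])
a=cams.get_image("scene")[:,:,::-1]
cv2.imwrite("pics/s5.png",cv2.resize(a[150:290,215:360],None,fx=4.2,fy=4.2,interpolation=cv2.INTER_CUBIC))
b=cams.get_image("side")[:,:,::-1]
cv2.imwrite("pics/d5.png",cv2.resize(b[180:345,250:370],None,fx=3.6,fy=3.6,interpolation=cv2.INTER_CUBIC))
```

```text
6.15 [550.16516742 -34.60220453  51.63192927] [2.56477696e-04 7.71521775e-01 6.36202829e-01 2.10731895e-04] 49.09251709801693 [-0.2625379   0.17373508 -2.19474674] [0.06066895 0.02718623 0.02517682]
```

View pics/s5.png

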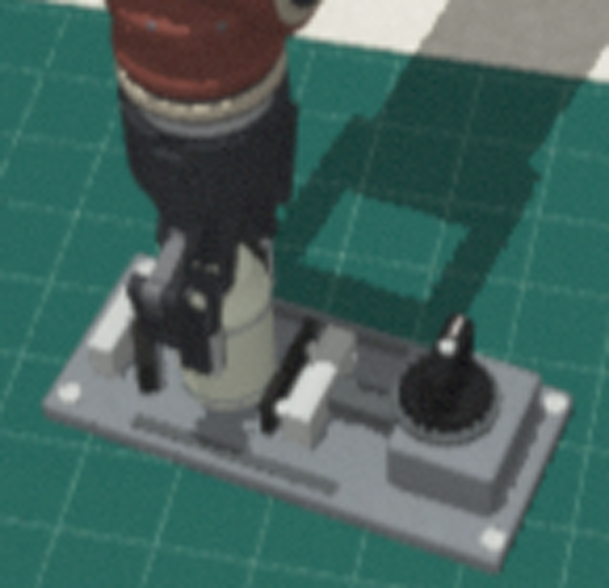

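View pics/d5.png

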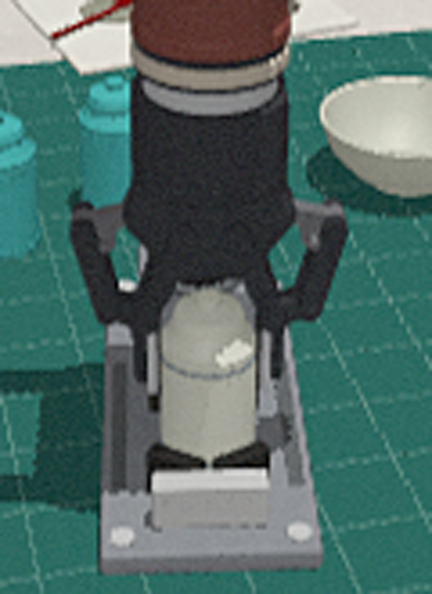

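The jar hangs between the jaw and the stop, its underside about 2 mm off the bed (scene crop (225,408)). I'll lower it until I feel contact.

>>> step_arm(motion=[[[0, 0, 0, 0, 0, -1, 0.5], [0, 0, 0, 0, 0, -1, 0.5]]])

```text
time_s: 6.45
eef_pos: [549.9, -34.5, 50.2]
tool_rot: [-0.0, 0.772, 0.636, -0.0]
force: [-0.7, -0.3, -2.6]
finger_gap: 49.7
```

>>> step_arm(motion=[[[0, 0, 0, 0, 0, -1, 0.5], [0, 0, 0, 0, 0, -1, 0.5]]])

```text
time_s: 6.65
eef_pos: [550.0, -34.6, 49.7]
tool_rot: [0.0, 0.771, 0.636, -0.0]
force: [-1.7, -0.8, 0.8]
finger_gap: 49.2
```

>>> step_arm(motion=[[[0, 0, 0, 0, 0, 0, 0.1], [0, 0, 0, 0, 0, 0, 0], [0, 0, 0, 0, 0, 0, -0.3], [0, 0, 0, 0, 0, 0, -0.6], [0, 0, 0, 0, 0, 0, -0.6]]])

```text
time_s: 7.15
eef_pos: [550.2, -34.5, 49.5]
tool_rot: [0.0, 0.772, 0.636, 0.0]
force: [0.3, -0.1, 0.3]
finger_gap: 68.0
```

Run:
```python
from h import *
import cv2
s=sensors.state();print(s["time_s"],s["eef_pos"],s["tool_rot"],s["finger_gap"],s["force"],s["wrist_torque"])
a=cams.get_image("scene")[:,:,::-1]
cv2.imwrite("pics/s6.png",cv2.resize(a[150:290,215:360],None,fx=4.2,fy=4.2,interpolation=cv2.INTER_CUBIC))
b=cams.get_image("side")[:,:,::-1]
cv2.imwrite("pics/d6.png",cv2.resize(b[180:345,250:370],None,fx=3.6,fy=3.6,interpolation=cv2.INTER_CUBIC))
```

```text
7.15 [550.17754152 -34.54471461  49.45744142] [2.25256821e-04 7.71500748e-01 6.36228341e-01 2.10560060e-04] 68.02596569411722 [ 0.25944206 -0.05147315  0.34034902] [ 0.03263925 -0.0178207  -0.00764121]
```

View pics/s6.png

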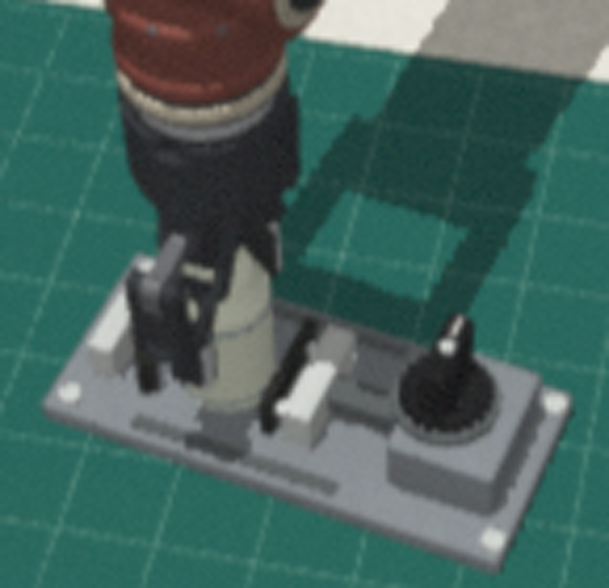

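View pics/d6.png

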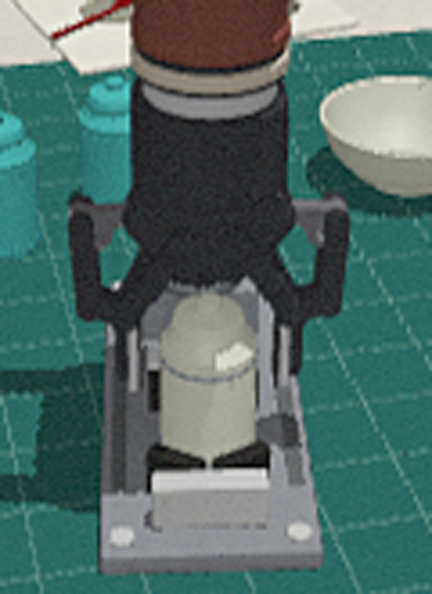

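>>> step_arm(motion=[[[0, 0, 0, 0, 0, 10, -1], [0, 0, 0, 0, 0, 40, -1], [0, 0, 0, 0, 0, 75, -1], [0, 0, 0, 0, 0, 105, -1], [0, 0, 0, 0, 0, 125, -1]]])

```text
time_s: 7.75
eef_pos: [551.1, -34.8, 178.2]
tool_rot: [0.002, 0.771, 0.636, 0.001]
force: [0.2, 0.3, -0.0]
finger_gap: 85.5
```

>>> step_arm(motion=[[[0, 0, 8, 2, 10, 0, -1], [0, 0, 16, 5, 25, 0, -1], [0, 0, 24, 8, 40, 0, -1], [0, 0, 32, 10, 55, 0, -1], [0, 0, 40, 12, 70, 0, -1]]])

```text
time_s: 8.25
eef_pos: [562.2, 36.1, 175.3]
tool_rot: [0.0, 0.505, 0.863, 0.0]
force: [0.4, -0.6, -0.4]
finger_gap: 85.6
```

>>> step_arm(motion=[[[0, 0, 8, 2, 10, 0, -1], [0, 0, 16, 4, 20, 0, -1], [0, 0, 24, 6, 30, 0, -1], [0, 0, 32, 8, 40, 0, -1], [0, 0, 40, 10, 46.6, 0, -1]]])

```text
time_s: 8.75
eef_pos: [572.1, 82.7, 175.2]
tool_rot: [0.0, 0.179, 0.984, 0.0]
force: [0.5, 0.8, 0.3]
finger_gap: 85.4
```

>>> step_arm(motion=[[[0, 0, 5, 0, 0, 0, -1], [0, 0, 10, 0, 0, 0, -1], [0, 0, 10, 0, 0, 0, -1]]])

```text
time_s: 9.05
eef_pos: [572.1, 82.2, 175.1]
tool_rot: [0.0, 0.096, 0.995, 0.0]
force: [-0.2, 0.0, 0.9]
finger_gap: 85.6
```

Run:
```python
from h import *
import cv2,pickle
s=sensors.state();print(s["time_s"],s["eef_pos"],s["tool_rot"],s["joint_pos"],s["force"],s["wrist_torque"])
P=cams.camera_params("wrist");pickle.dump(P,open("w7.pkl","wb"))
w=cams.get_image("wrist")[:,:,::-1];cv2.imwrite("pics/w7.png",w)
a=cams.get_image("scene")[:,:,::-1]
cv2.imwrite("pics/s7.png",cv2.resize(a[150:290,215:360],None,fx=4.2,fy=4.2,interpolation=cv2.INTER_CUBIC))
print(proj("wrist",vw((557.8,8.4,-.1914),[[0,75,95],[21,75,95],[-21,75,95],[0,-44,110],[35,113,50],[-35,113,50],[35,57,50],[-35,57,50]]),P))
```

```text
9.05 [572.08179325  82.17407286 175.089547  ] [4.20673860e-04 9.56801699e-02 9.95412038e-01 5.73809987e-05] [ 1.39145250e-02 -1.80816362e-02  1.77987324e+00  2.23360360e-05
  1.37895219e+00 -1.36523251e+00] [-0.16719086  0.01217729  0.88653389] [-0.00507603  0.0561092  -0.04039715]
[[312.41819766 245.16483916]
 [312.4472319  271.81382318]
 [312.38743123 216.92596886]
 [135.76256569 253.13295963]
 [355.79651341 264.22858701]
 [359.41452198 184.9776332 ]
 [292.0640115  264.25192767]
 [290.23696604 185.00647514]]
```

View pics/w7.png

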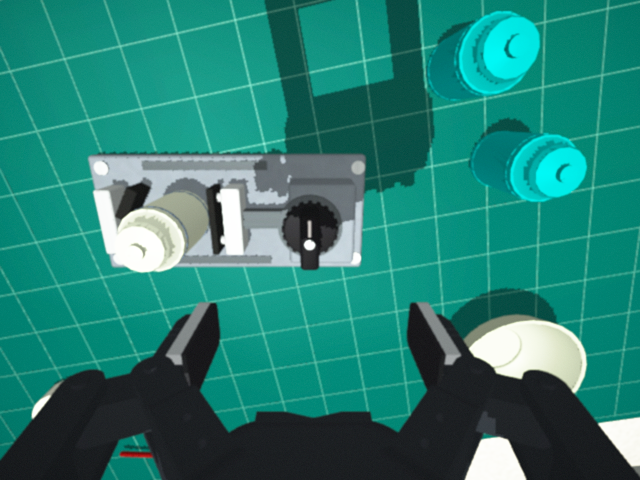

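View pics/s7.png

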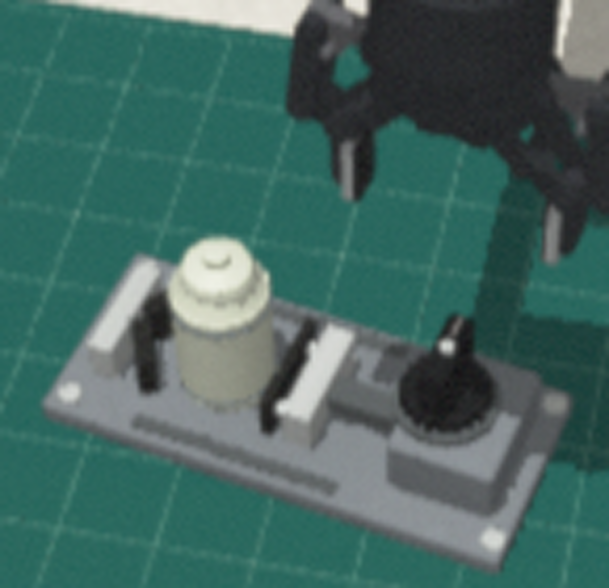

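>>> step_arm(motion=[[[0, 0, 0, 0, -1.5, -20, -1], [0, 0, 0, 0, -1.5, -40, -1], [0, 0, 0, 0, -1.5, -60, -1], [0, 0, 0, 0, -1.5, -70, -1], [0, 0, 0, 0, -1.5, -70, -1]]])

```text
time_s: 9.65
eef_pos: [570.6, 80.5, 102.6]
tool_rot: [-0.002, 0.096, 0.995, -0.0]
force: [-0.4, -0.1, -0.3]
finger_gap: 85.6
```

Run:
```python
from h import *
import cv2,pickle
P=cams.camera_params("wrist")
w=cams.get_image("wrist")[:,:,::-1];cv2.imwrite("pics/w8.png",w)
s=sensors.state();print(s["time_s"],s["eef_pos"],s["tool_rot"],s["force"],s["wrist_torque"])
print(proj("wrist",vw((557.8,8.4,-.1914),[[0,75,95],[21,75,95],[-21,75,95]]),P))
E=s["eef_pos"];print(proj("wrist",[E,E+[0,0,-12]],P))
```

```text
9.7 [571.6199355   80.50404373 103.99659478] [-5.35214274e-04  9.59741789e-02  9.95383678e-01 -6.89143790e-05] [-0.18884585  0.69529497 -0.25562007] [-0.0052132   0.01506019 -0.00719227]
[[315.97424573 297.52082252]
 [315.91222873 332.48989105]
 [316.04144122 259.63180187]]
[[312.85235272 306.51067401]
 [312.8848917  294.38080804]]
```

View pics/w8.png

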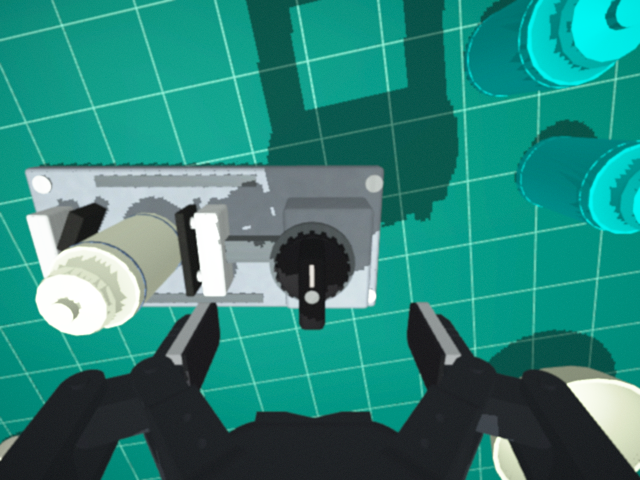

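>>> step_arm(motion=[[[0, 0, 0, 0, 0, -12, -1], [0, 0, 0, 0, 0, -24, -0.8], [0, 0, 0, 0, 0, -33, -0.5], [0, 0, 0, 0, 0, -38, -0.2], [0, 0, 0, 0, 0, -38, 0]]])

```text
time_s: 10.2
eef_pos: [571.0, 80.6, 64.9]
tool_rot: [-0.001, 0.096, 0.995, -0.0]
force: [-0.1, 0.2, 0.3]
finger_gap: 42.8
```

>>> step_arm(motion=[[[0, 0, 0, 0, 0, 0, 0.3], [0, 0, 0, 0, 0, 0, 0.5], [0, 0, 0, 0, 0, 0, 0.8], [0, 0, 0, 0, 0, 0, 1], [0, 0, 0, 0, 0, 0, 1]]], grip_force=40)

```text
time_s: 10.7
eef_pos: [572.3, 79.9, 67.1]
tool_rot: [0.0, 0.096, 0.995, -0.001]
force: [-1.4, -3.8, 4.0]
finger_gap: 13.3
```

Run:
```python
from h import *
s=sensors.state();print(s["time_s"],s["eef_pos"],s["tool_rot"],s["joint_pos"],s["finger_gap"],s["force"],s["wrist_torque"])
```

```text
10.7 [572.30138487  79.85827425  67.10257533] [ 4.35101960e-04  9.56605883e-02  9.95413702e-01 -6.51558108e-04] [ 1.05572349e-02  9.95186836e-02  1.85239006e+00 -1.49586711e-03
  1.18895735e+00 -1.36806796e+00] 13.348089138900079 [-1.37933128 -3.76538381  3.97548958] [-0.74757882  0.31042429 -0.01228832]
```

>>> step_arm(motion=[[[0, 0, -4, 0, -0.7, 0, 1], [0, 0, -9, 0, -0.7, 0, 1], [0, 0, -14, 0, -0.7, 0, 1], [0, 0, -19, 0, -0.7, 0, 1], [0, 0, -24, 0, -0.7, 0, 1]]])

```text
time_s: 11.2
eef_pos: [572.2, 79.3, 67.1]
tool_rot: [0.0, 0.302, 0.953, -0.001]
force: [-2.0, -5.3, 4.7]
finger_gap: 13.1
```

```bash
cat > st.py <<'E'
from h import *
s=sensors.state();w,x,y,z=s["tool_rot"]
print(s["time_s"],"yaw",np.degrees(2*np.arctan2(y,x)-np.pi/2).round(2),"q6",s["joint_pos"][5].round(3),"F",s["force"].round(1),"T",s["wrist_torque"].round(3),s["finger_gap"].round(1),"tau6",s["joint_torque"][5].round(3),s["eef_pos"].round(1))
E
python3 st.py
```

```text
Traceback (most recent call last):
  File "st.py", line 3, in <module>
    print(s["time_s"],"yaw",np.degrees(2*np.arctan2(y,x)-np.pi/2).round(2),"q6",s["joint_pos"][5].round(3),"F",s["force"].round(1),"T",s["wrist_torque"].round(3),s["finger_gap"].round(1),"tau6",s["joint_torque"][5].round(3),s["eef_pos"].round(1))
                                                                                                                                                                  ^^^^^^^^^^^^^^^^^^^^^
AttributeError: 'float' object has no attribute 'round'
```

```bash
sed -i 's/s\["finger_gap"\].round(1)/round(s["finger_gap"],1)/' st.py; python3 st.py
```

```text
11.2 yaw 54.85 q6 -0.947 F [-2.  -5.3  4.7] T [-0.787  0.367  0.196] 13.1 tau6 -0.537 [572.2  79.3  67.1]
```

>>> step_arm(motion=[[[0, 0, -5, 0, 0, 0, 1], [0, 0, -10, 0, 0, 0, 1], [0, 0, -15, 0, 0, 0, 1], [0, 0, -20, 0, 0, 0, 1], [0, 0, -20, 0, 0, 0, 1]]])

```text
time_s: 11.7
eef_pos: [572.0, 79.0, 67.1]
tool_rot: [0.0, 0.462, 0.887, -0.001]
force: [-2.5, -4.8, 5.6]
finger_gap: 13.4
```

```bash
python3 st.py;  python3 - <<'E'
from h import *
import cv2
a=cams.get_image("side")[:,:,::-1]
cv2.imwrite("pics/d9.png",cv2.resize(a[180:345,250:370],None,fx=3.6,fy=3.6,interpolation=cv2.INTER_CUBIC))
a=cams.get_image("scene")[:,:,::-1]
cv2.imwrite("pics/s9.png",cv2.resize(a[150:290,215:360],None,fx=4.2,fy=4.2,interpolation=cv2.INTER_CUBIC))
E
```

```text
11.7 yaw 34.97 q6 -0.6 F [-2.5 -4.8  5.6] T [-0.964  0.554  0.081] 13.4 tau6 0.395 [572.   79.   67.1]
```

View pics/s9.png

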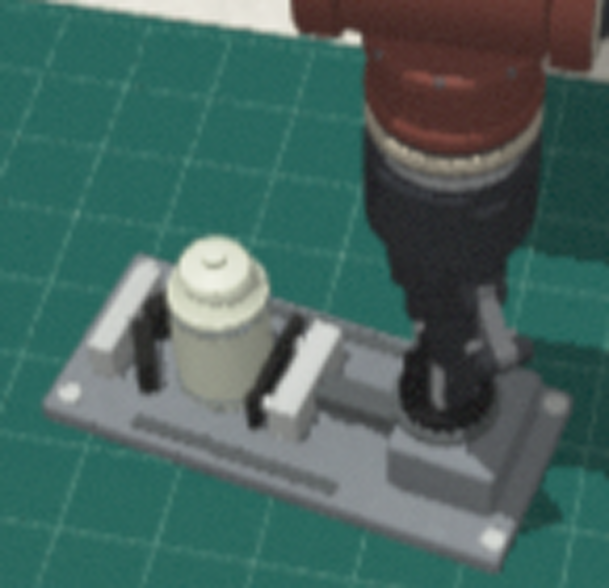

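>>> step_arm(motion=[[[0, 0, -4, 0, -0.7, 0, 1], [0, 0, -8, 0, -0.7, 0, 1], [0, 0, -12, 0, -0.7, 0, 1], [0, 0, -16, 0, -0.7, 0, 1]]])

```text
time_s: 12.2
eef_pos: [571.7, 78.7, 67.1]
tool_rot: [0.0, 0.581, 0.814, -0.001]
force: [-4.3, -3.1, 6.5]
finger_gap: 13.5
```

```bash
python3 st.py
```

```text
12.2 yaw 18.89 q6 -0.321 F [-4.3 -3.1  6.5] T [-0.741  0.761  0.143] 13.5 tau6 -0.384 [571.7  78.7  67.1]
```

>>> step_arm(motion=[[[0, 0, -3, 0, 0, 0, 1], [0, 0, -6, 0, 0, 0, 1]]])

```text
time_s: 12.4
eef_pos: [571.6, 78.6, 67.1]
tool_rot: [-0.0, 0.623, 0.782, -0.001]
force: [-4.9, -4.8, 6.6]
finger_gap: 13.5
```

```bash
python3 st.py
```

```text
12.4 yaw 12.94 q6 -0.217 F [-4.9 -4.8  6.6] T [-0.737  0.738  0.214] 13.5 tau6 -0.234 [571.6  78.6  67.1]
```

>>> step_arm(motion=[[[0, 0, -3, 0, 0, 0, 1], [0, 0, -6, 0, 0, 0, 1]]])

```text
time_s: 12.6
eef_pos: [571.5, 78.6, 67.1]
tool_rot: [-0.0, 0.663, 0.749, -0.001]
force: [-5.7, -4.5, 7.1]
finger_gap: 13.6
```

```bash
python3 st.py
```

```text
12.6 yaw 6.94 q6 -0.112 F [-5.7 -4.5  7.1] T [-0.79   0.818  0.215] 13.6 tau6 -0.237 [571.5  78.6  67.1]
```

>>> step_arm(motion=[[[0, 0, -3, -0.5, 0, 0, 1], [0, 0, -6, -1, -0.3, 0, 1]]])

```text
time_s: 12.8
eef_pos: [571.2, 78.5, 67.1]
tool_rot: [0.0, 0.701, 0.713, -0.0]
force: [-1.6, -3.3, 4.1]
finger_gap: 13.6
```

```bash
python3 st.py
```

```text
12.8 yaw 0.93 q6 -0.008 F [-1.6 -3.3  4.1] T [-0.6    0.258  0.163] 13.6 tau6 -0.239 [571.2  78.5  67.1]
```

>>> step_arm(motion=[[[0, 0, -3, 0, 0, 0, 1], [0, 0, -6, 0, 0, 0, 1]]])

```text
time_s: 13.0
eef_pos: [571.1, 78.5, 67.1]
tool_rot: [0.0, 0.738, 0.675, -0.0]
force: [-3.1, -3.6, 5.9]
finger_gap: 13.4
```

```bash
python3 st.py;  python3 - <<'E'
from h import *
import cv2
a=cams.get_image("scene")[:,:,::-1]
cv2.imwrite("pics/s10.png",cv2.resize(a[150:290,215:360],None,fx=4.2,fy=4.2,interpolation=cv2.INTER_CUBIC))
E
```

```text
13.0 yaw -5.06 q6 0.097 F [-3.1 -3.6  5.9] T [-0.664  0.43   0.156] 13.4 tau6 -0.241 [571.1  78.5  67.1]
```

View pics/s10.png

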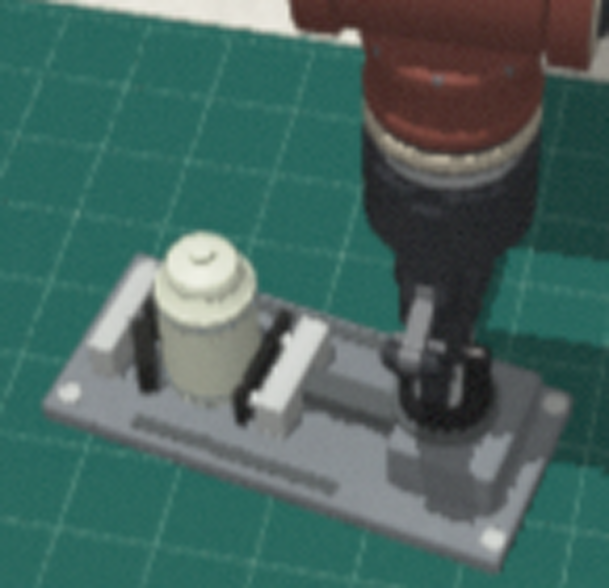

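The jar slides upright with the jaw towards the V stop (crop (210,330)) and still has a gap to it. Torque is at the running level.

>>> step_arm(motion=[[[0, 0, -3, 0, 0, 0, 1], [0, 0, -6, -0.3, -0.3, 0, 1]]])

```text
time_s: 13.25
eef_pos: [570.9, 78.4, 67.1]
tool_rot: [0.0, 0.772, 0.636, 0.0]
force: [-2.9, -1.8, 5.5]
finger_gap: 13.4
```

```bash
python3 st.py
```

```text
13.25 yaw -11.06 q6 0.201 F [-2.9 -1.8  5.5] T [-0.489  0.28   0.162] 13.4 tau6 -0.242 [570.9  78.4  67.1]
```

>>> step_arm(motion=[[[0, 0, -3, 0, 0, 0, 1], [0, 0, -6, -0.3, -0.3, 0, 1]]])

```text
time_s: 13.45
eef_pos: [570.8, 78.4, 67.1]
tool_rot: [0.0, 0.804, 0.594, 0.0]
force: [-1.1, -1.8, 3.3]
finger_gap: 13.2
```

```bash
python3 st.py
```

```text
13.45 yaw -17.06 q6 0.305 F [-1.1 -1.8  3.3] T [-0.314  0.167  0.209] 13.2 tau6 -0.241 [570.8  78.4  67.1]
```

>>> step_arm(motion=[[[0, 0, -3, 0, 0, 0, 1], [0, 0, -6, -0.3, 0, 0, 1]]])

```text
time_s: 13.65
eef_pos: [570.6, 78.4, 67.1]
tool_rot: [0.0, 0.834, 0.552, 0.001]
force: [-0.4, -2.1, 3.3]
finger_gap: 13.1
```

```bash
python3 st.py
```

```text
13.65 yaw -23.06 q6 0.41 F [-0.4 -2.1  3.3] T [-0.379  0.159  0.194] 13.1 tau6 -0.243 [570.6  78.4  67.1]
```

>>> step_arm(motion=[[[0, 0, -3, 0, 0, 0, 1], [0, 0, -6, 0, 0, 0, 1]]])

```text
time_s: 13.85
eef_pos: [570.5, 78.4, 67.1]
tool_rot: [0.0, 0.862, 0.507, 0.001]
force: [-1.7, -1.5, 4.0]
finger_gap: 13.3
```

```bash
python3 st.py
```

```text
13.85 yaw -29.06 q6 0.514 F [-1.7 -1.5  4. ] T [-0.399  0.31   0.219] 13.3 tau6 -0.246 [570.5  78.4  67.1]
```

>>> step_arm(motion=[[[0, 0, -3, 0, 0, 0, 1], [0, 0, -6, 0, 0, 0, 1]]])

```text
time_s: 14.05
eef_pos: [570.4, 78.5, 67.1]
tool_rot: [0.0, 0.887, 0.461, 0.0]
force: [-1.4, -1.3, 4.2]
finger_gap: 13.3
```

```bash
python3 st.py;  python3 - <<'E'
from h import *
import cv2
a=cams.get_image("scene")[:,:,::-1]
cv2.imwrite("pics/s11.png",cv2.resize(a[150:290,215:360],None,fx=4.2,fy=4.2,interpolation=cv2.INTER_CUBIC))
E
```

```text
14.05 yaw -35.05 q6 0.619 F [-1.4 -1.3  4.2] T [-0.356  0.34   0.233] 13.3 tau6 -0.205 [570.4  78.5  67.1]
```

View pics/s11.png

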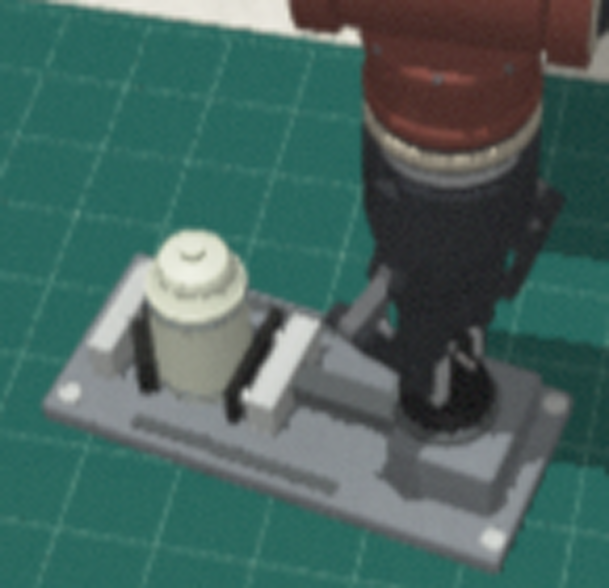

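Jar nearly in the V (crop (200,345), V arm at (147,355)). Torque is starting to rise, so I'll take smaller steps.

>>> step_arm(motion=[[[0, 0, -2, 0, 0, 0, 1], [0, 0, -4, 0, 0, 0, 1]]])

```text
time_s: 14.3
eef_pos: [570.3, 78.5, 67.1]
tool_rot: [-0.0, 0.902, 0.431, 0.0]
force: [-2.5, -0.9, 4.8]
finger_gap: 13.3
```

```bash
python3 st.py
```

```text
14.3 yaw -38.96 q6 0.687 F [-2.5 -0.9  4.8] T [-0.277  0.421  0.249] 13.3 tau6 -0.022 [570.3  78.5  67.1]
```

>>> step_arm(motion=[[[0, 0, -2, 0, 0, 0, 1], [0, 0, -4, 0, 0, 0, 1]]])

```text
time_s: 14.5
eef_pos: [570.3, 78.6, 67.1]
tool_rot: [-0.0, 0.917, 0.399, 0.0]
force: [-2.3, -0.7, 5.6]
finger_gap: 13.3
```

```bash
python3 st.py
```

```text
14.5 yaw -42.95 q6 0.757 F [-2.3 -0.7  5.6] T [-0.288  0.492  0.297] 13.3 tau6 0.018 [570.3  78.6  67.1]
```

>>> step_arm(motion=[[[0, 0, -2, 0, 0, 0, 1], [0, 0, -3, 0, 0, 0, 1]]])

```text
time_s: 14.7
eef_pos: [570.2, 78.6, 67.1]
tool_rot: [-0.0, 0.927, 0.375, 0.0]
force: [-2.6, -1.5, 5.4]
finger_gap: 13.1
```

```bash
python3 st.py
```

```text
14.7 yaw -45.93 q6 0.809 F [-2.6 -1.5  5.4] T [-0.269  0.476  0.223] 13.1 tau6 0.149 [570.2  78.6  67.1]
```

>>> step_arm(motion=[[[0, 0, -2, 0, 0, 0, 1], [0, 0, -3, 0, 0, 0, 1]]])

```text
time_s: 14.9
eef_pos: [570.1, 78.7, 67.1]
tool_rot: [-0.0, 0.937, 0.35, 0.0]
force: [-2.2, -1.9, 5.5]
finger_gap: 13.3
```

```bash
python3 st.py
```

```text
14.9 yaw -48.98 q6 0.862 F [-2.2 -1.9  5.5] T [-0.197  0.559 -0.043] 13.3 tau6 -0.116 [570.1  78.7  67.1]
```

Torque dropped from 0.30 to −0.04 N m: the first click. I'll go a little past it.

>>> step_arm(motion=[[[0, 0, -2, 0, 0, 0, 1], [0, 0, -3, 0, 0, 0, 1]]])

```text
time_s: 15.1
eef_pos: [570.1, 78.7, 67.1]
tool_rot: [-0.0, 0.945, 0.326, 0.0]
force: [-2.9, -1.0, 5.6]
finger_gap: 13.4
```

```bash
python3 st.py
```

```text
15.1 yaw -51.97 q6 0.914 F [-2.9 -1.   5.6] T [-0.194  0.553  0.091] 13.4 tau6 0.008 [570.1  78.7  67.1]
```

>>> step_arm(motion=[[[0, 0, -2, 0, 0, 0, 1], [0, 0, -2, 0, 0, 0, 1]]])

```text
time_s: 15.3
eef_pos: [570.1, 78.7, 67.1]
tool_rot: [-0.0, 0.951, 0.31, 0.0]
force: [-2.3, -1.5, 4.3]
finger_gap: 13.1
```

```bash
python3 st.py;  python3 - <<'E'
from h import *
import cv2
a=cams.get_image("scene")[:,:,::-1]
cv2.imwrite("pics/s12.png",cv2.resize(a[150:290,215:360],None,fx=4.2,fy=4.2,interpolation=cv2.INTER_CUBIC))
E
```

```text
15.3 yaw -53.93 q6 0.948 F [-2.3 -1.5  4.3] T [-0.225  0.542  0.1  ] 13.1 tau6 0.247 [570.1  78.7  67.1]
```

View pics/s12.png

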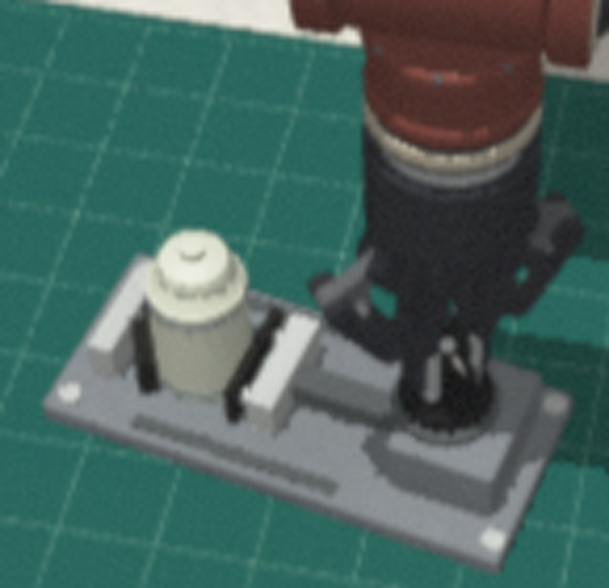

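>>> step_arm(motion=[[[0, 0, 0, 0, 0, 0, 0.6], [0, 0, 0, 0, 0, 0, 0.2], [0, 0, 0, 0, 0, 0, -0.3], [0, 0, 0, 0, 0, 0, -0.6], [0, 0, 0, 0, 0, 0, -0.6]]])

```text
time_s: 15.85
eef_pos: [569.9, 78.3, 66.1]
tool_rot: [-0.0, 0.951, 0.309, -0.0]
force: [-0.1, 0.0, -0.3]
finger_gap: 68.5
```

```bash
python3 st.py
```

```text
15.85 yaw -53.98 q6 0.949 F [-0.1  0.  -0.3] T [-0.035 -0.005 -0.014] 68.5 tau6 -0.001 [569.9  78.3  66.1]
```

>>> step_arm(motion=[[[0, 0, 0, 0, 0, 10, -0.6], [0, 0, 0, 0, 0, 40, -0.6], [0, 0, 0, 0, 0, 75, -0.6], [0, 0, 0, 0, 0, 90, -0.6], [0, 0, 0, 0, 0, 90, -0.6]]])

```text
time_s: 16.35
eef_pos: [572.2, 78.3, 160.1]
tool_rot: [0.001, 0.951, 0.309, 0.003]
force: [0.4, 0.0, -0.5]
finger_gap: 68.4
```

```bash
python3 st.py;  python3 - <<'E'
from h import *
import cv2
a=cams.get_image("scene")[:,:,::-1]
cv2.imwrite("pics/s13.png",cv2.resize(a[150:290,215:360],None,fx=4.2,fy=4.2,interpolation=cv2.INTER_CUBIC))
a=cams.get_image("side")[:,:,::-1]
cv2.imwrite("pics/d13.png",cv2.resize(a[180:345,250:370],None,fx=3.6,fy=3.6,interpolation=cv2.INTER_CUBIC))
a=cams.get_image("wrist")[:,:,::-1]
cv2.imwrite("pics/w13.png",a)
E
```

```text
16.35 yaw -53.98 q6 0.949 F [ 0.4  0.  -0.5] T [-0.003  0.033  0.017] 68.4 tau6 -0.0 [572.2  78.3 160.1]
```

View pics/s13.png

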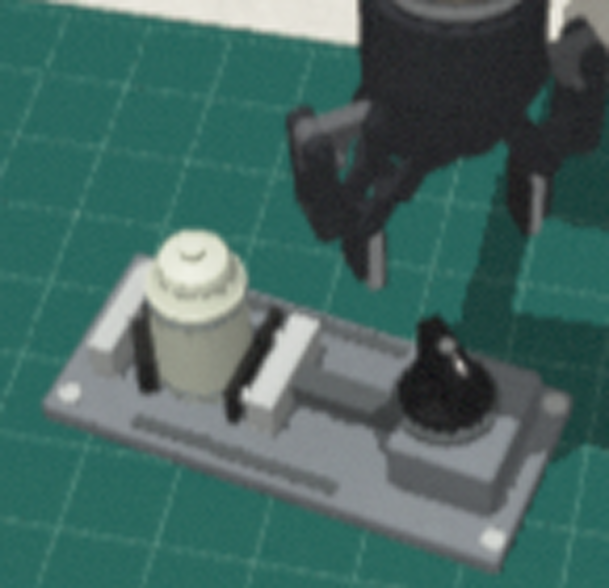

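View pics/w13.png

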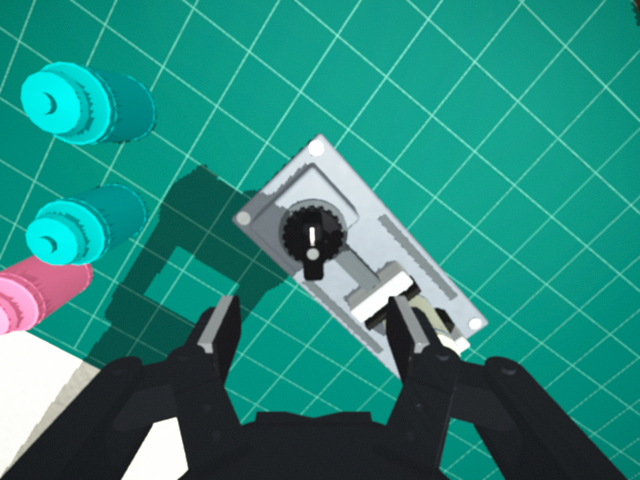

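View pics/d13.png

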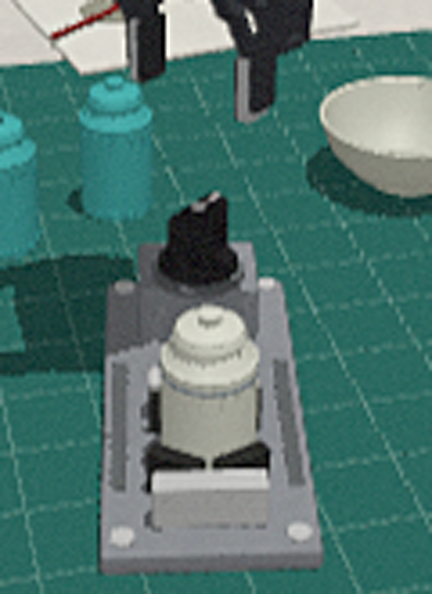

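Run:
```python
import cv2,numpy as np
g=lambda n:cv2.imread(f"pics/{n}.png",0)
t=g("s13")[300:440,225:335]
for n in("s9","s10","s11","s12","s13"):
    r=cv2.matchTemplate(g(n),t,cv2.TM_CCOEFF_NORMED);_,v,_,l=cv2.minMaxLoc(r);print(n,v,l)
w=g("w13")[180:290,260:370];c=cv2.imread("pics/w13.png")[185:285,265:365]
cv2.imwrite("pics/k13.png",cv2.resize(c,None,fx=5,fy=5,interpolation=cv2.INTER_CUBIC))
```

```text
s9 0.991149365901947 (247, 308)
s10 0.9905152916908264 (234, 303)
s11 0.9930297136306763 (225, 300)
s12 0.9930261969566345 (225, 300)
s13 0.9999991655349731 (225, 300)
```

View pics/k13.png

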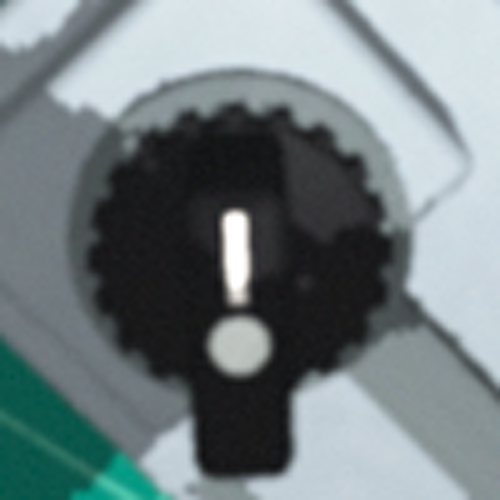

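Run:
```python
from rig import ctrl
print(ctrl.sign_off())
```

```text
the job is handed in; nothing more can be done
None
```

The jar is clamped upright in the vise against the V stop after one ratchet click, and the job is handed in at about 16.5 s of the 72 s allowed. No verdict was reported.

**What I did:** I gripped the pale celadon jar, stood it on the bed between jaw and stop, and let go. I then gripped the knob once and turned it 133° clockwise without needing to regrip. The jaw pushed the jar into the V. The knob is released and the arm is clear, about 95 mm above where it gripped the knob.

**Last checks:**
- **Click:** the torque rose to about 0.30 N m, then dropped suddenly to −0.04 N m. I turned 5–8° past the drop, and the torque was rising again when I stopped.
- **Slip:** the jaw's image position did not change over the last 19° of knob turn, which matches one click of 18°. After release the bar stayed at its turned angle, so it did not fall back.
- **Jar:** the side and scene views show it upright and centred in the V, with the jaw's face against it.
- **Robot:** the forces on the tool were near zero at the end.

**What I could not confirm:** I did not read the pin height or the clamp force directly. My vise position from the first images and the close wrist view disagreed by about 2 mm at the knob. I followed the wrist view there, and side forces of up to about 7 N while turning eased as I nudged the tool. I never moved the bottle, bowl or tape, but I made no final position check of them.

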